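# Load the stick tray past the reader's shield gate

## Task

Load the black tray of USB sticks into the tunnel reader: with one fingertip press down the red flap beside the channel, so that the sprung gate is up before the tray reaches it, and keep it down while you push the tray by its upright plate until it is fully home against the stop, without forcing it. Keep the gate clear above the tray the whole way, then let go so that it shuts behind the sticks. Only push: do not lift the tray or spill its sticks, do not ram it into the closed gate, and leave everything else on the desk where it is.

Things in the scene. Friction and masses are not known exactly. Their poses are not given: they have to be found in the camera images.
- reader: White tunnel reader and its open-topped aluminium loading channel on one grey base, fixed to the desk. Origin: on the desk surface, mid-length of the base, on the channel's centre line; x = loading direction, y = left, z up. Base x -175..175, y -92..45 mm. Channel: floor z = 6, inside y -35..35, walls 5 thick, tops z = 31 mm. Housing x 63..178, y -60..60, 52 mm tall (70 from x = 148).
- home_mark (a point): Where the tray's origin lies when the tray is fully home: on the channel floor inside the reader, reader x = 108, y = 0, z = 6 mm; there the tray's front meets the rubber stop at reader x = 148. The tray's tail then lies under the shut gate and its push plate stays outside. Tunnel mouth 70 mm wide, 36 mm high.
- gate (a joint): Hinge angle of the shield gate (rad): 0 shut, 0.85 end stop. Pressing its red flap down (beside the channel, on its -y side) raises its steel blade (across the channel, in front of the mouth); one rigid part. A spring shuts it: 2 to 6 N at the flap. The blade clears the tray from 0.6 on. Pushing the tray against the blade cannot open it.
- gate_hinge (a point): Mid-length of the gate's hinge rod: 6 mm thick, along the reader's x at y = -46, z = 40 mm, in two bearing posts 14 mm wide, 48 mm tall, at reader x = -173 and 34.
- flap_mid (a point): On the top face of the red flap, half-way along it (reader x = -75), 28 mm out from the hinge rod; moves with the gate: 51 mm above the desk when shut, about 31 mm at 0.75 rad. The flap spans reader x -170..20 and 46 mm outward (-y) from the rod, 3 mm thick, black rubber strip on top; shut it rises outward by 0.35 rad, is level at 0.35 and slopes down outward beyond.
- blade (a point): Middle of the lower edge of the steel blade; the blade is 4 mm thick (reader x 58..62), 52 mm wide (y -20..32) and its lower edge is 17 mm above the desk when shut. It swings up sideways about the hinge rod, to 90 mm above the desk.
- tray: Black tray, loose in the channel, 155 long, 66 wide, 0.2 to 0.45 kg. Origin: centre of the underside of its rack section; x = its front, into the reader. Rack section x -40..40, 26 mm tall, three cross pockets with a USB stick each; behind it a flat tail 6 mm thick, x -115..-40, ending in an upright push plate. It starts 12 to 38 mm short of the blade.
- push_plate (a point): Centre of the face to push: rear face of the upright plate of the tray (yellow mark), 60 mm wide, 6 mm thick, top 52 mm above the tray's underside (58 mm above the desk); this point is 36 mm above the tray's underside, 115 mm behind the tray's origin.
- stick_0: Blue USB stick 18x54x8 mm lying loose in the rear pocket of the tray; origin: centre of its underside.
- stick_1: The same in the middle pocket.
- stick_2: The same in the front pocket.
- stapler: Bystander: desk stapler 36x138x53 mm; origin: centre of its underside.
- label_roll: Bystander: roll of paper tape lying flat, 98 mm across, 25 mm high; origin: centre of its underside.
- glue_stick: Bystander: yellow glue stick standing, 25 mm across, 91 mm tall; origin: centre of its underside.
- date_stamp: Bystander: black and blue date stamp standing, 36x62x102 mm; origin: centre of its underside.
Things that resemble listed ones, but are neither listed nor needed, are in the scene too. Leave any pink or purple look-alike of the tray alone.

How it is judged:
On the way, in this order (a step that is already met when the one before it is completed fails the run):
1. the gate is held open by a finger on the flap while the tray is still short of it (value of joint gate above 0.55 rad and contact force between the fingers and reader above 0.3 N and x of tray in the frame of reader below 0.02 m), for 0.2 s.
2. the rack section passes under the gate, still held open by the finger (value of joint gate above 0.55 rad and contact force between the fingers and reader above 0.3 N and x of tray in the frame of reader above 0.045 m), for 0.1 s.
At the end, for the whole second after the job is handed in: The tray lies flat in the channel, at rest, its origin within 5 mm of the home position against the stop (reader x = 108 mm), all three sticks are in their pockets, and the gate is shut behind the rack section (below 0.06 rad) (x of tray in the frame of reader between 0.103 and 0.113 m and y of tray in the frame of reader between -0.006 and 0.006 m and height (world z) of tray below 0.01 m and angle between tray's own z axis and vertical below 0.06 rad and linear speed of tray below 0.01 m/s and value of joint gate below 0.06 rad and distance between each of stick_0, stick_2 and tray below 0.045 m and distance between stick_1 and tray below 0.025 m); the robot touches nothing.
It fails at once if the tray is lifted (10 mm) or tipped (height (world z) of tray above 0.016 m or angle between tray's own z axis and vertical above 0.17 rad).
It fails at once if the gate comes down (below 0.45 rad) while the rack section is under it (value of joint gate below 0.45 rad and x of tray in the frame of reader between 0.024 and 0.098 m).
It fails at once if the tray is rammed into the closed gate (20 N), or pushed or squeezed by the fingers with over 60 N ((value of joint gate below 0.45 rad and contact force between tray and reader above 20 N and x of tray in the frame of reader below 0.03 m) or contact force between the fingers and tray above 60 N).
It fails at once if a stick leaves its pocket (distance between any of stick_0, stick_2 and tray above 0.05 m or distance between stick_1 and tray above 0.04 m).
It fails at once if a bystander is moved by more than 20 mm (distance of any of stapler, label_roll, glue_stick, date_stamp from where it was at the start of the episode above 0.02 m).
It also fails if it takes over 45 s, if anything falls off the work surface, if the arm or the gripper's body presses on something with over 40 N, if the wrist force passes 120 N, or if a joint passes its speed limit or range.

## Robot

A 6-joint arm with a two-finger parallel gripper is mounted at the origin on a cart in front of the work surface, level with it; the furniture and walls round the work are solid. World frame = base frame: x ahead of the robot, y to its left, z up, the work surface at z = 0. Lengths are in m, angles in rad, forces in N, time in s.
With the tool pointing down it reaches from about 0.375 to 0.9 m from the base axis. Payload 3.1 kg.
Tool frame: the origin (TCP) lies where the fingers leave the gripper's body, on its centre line; the fingertips stand 70 mm ahead of it and the grasp point (between the pads) lies 51 mm ahead of it (robot.tip_reach is the distance from the TCP to the fingertips, in m); z points along the fingers, y is the line along which they close (so a half turn about z gives the same grasp; the last joint's range is limited). The gripper opens to 87 mm and grips with 3 to 60 N. Pads are 19 mm wide; open, the fingers measure 117 mm over their backs; the gripper's body (75 mm by 190 mm) begins 51 mm behind the grasp point.
Start: joints at [1.028, 0.527, 1.433, -0, 1.181, -0.178], TCP at [0.222, 0.584, 0.292] pointing down, gripper open.
Joint ranges: [-3.08, 3.08], [-0.75, 2.2], [0.22, 2.44], [-1.43, 4.57], [0, 2.65], [-2.85, 2.85]. Speed limits (rad/s): [2.79, 2.79, 3.14, 3.14, 3.14, 3.14].

## Interface

Orientations are given as a unit quaternion [x, y, z, w].
In Python, from rig import robot gives the robot as it stands.
- The arm moves only by the tool carry_out, never from a script. Its argument "rows" is a list that holds one entry, the list of rows, each a list of 6 numbers: the shift along the tool's x, y, z in mm, then the turn, a rotation vector about the tool's x, y, z in units of 8 degrees (1.0 is 8 degrees). A call has 1 to 20 rows; each row is the pose to reach, as a shift and turn from the pose commanded when the call began, along the tool's axes at that moment; what a row does not reach only later rows make up. A row lasts 1/10 s, in which the tool goes at most 50 mm and 8.59 degrees, less where a joint would pass 70% of its speed; a pose out of reach is approached as far as the arm can. A call with a gripper value outside its range is refused whole. "fingers" is the opening, from 0 (shut) to 1 (fully open), set as the call begins (left out, the last holds). The fingers move at their own pace and stop on an object; "grip_force" is the grip in N (left out, the last holds). Time passes only in rows, so rows that repeat a pose let the fingers close. It gives the time, the measured TCP pose, the force and the opening at its end, in the units of the state.
- robot.get_obs(): the state, without advancing time (a new reading comes with each control period).
- robot.camera(name): name is "side" or "top" or "wrist"; returns a dict with "color" (420x560x3 uint8, red, green, blue), "depth" (420x560 float32, m along the optical axis (not along the pixel's ray), 0 where there is no reading), "K" (3x3 intrinsics, pixels), "camera_from_world" (4x4, takes a point from world to camera coordinates). Camera axes: x right, y down, z forward; pixel columns grow to the right and rows downward; lengths in m; the calibration is good to about 2 mm. A picture is of the moment at which its call begins.
- robot.hand_in(): hands the job in, once; it reports no verdict.
The state is a dict: "time": time; "q": joint angles; "joint_velocities": joint speeds; "joint_torque": joint torques, N m; "position": TCP position; "tool_rot": TCP orientation; "ft_force": force on the tool from outside, world axes, zero at the start; "moment": the same for the moment, N m; "grip_width": finger opening in m.
Only numpy, scipy, OpenCV 4.12 (cv2) and the standard library are available. Lean on these libraries where they do the work, as an engineer would, in place of code of your own. Each camera call takes 0.05 s, during which the arm holds its last target. There are 200 camera calls.

## Working session

There is one attempt and no reset: what is moved stays moved. The work goes in short steps, Python scripts to look and compute and a tool call to move; the robot and the scene stay as the last step left them, time stands still between calls to the robot, and variables do not carry over. Pictures are saved under pics/ and viewed, on a budget of 10 in all, crops included, one or two more only if the job needs it, and the job is handed in when it is done.

Besides the shell and the picture viewer there is one more tool, called after ">>>" as name(argument=value, ...) on one line, values as JSON. carry_out: Moves the arm, as the interface text tells. Its arguments: {"type":"object","properties":{"rows":{"type":"array"},"fingers":{"type":"number"},"grip_force":{"type":"number"}},"required":["rows"]}

```bash
mkdir -p pics; ls; python3 - <<'E'
from rig import robot
import cv2,numpy as np
o=robot.get_obs();print({k:np.round(v,3) for k,v in o.items()})
for n in("side","top"):
    c=robot.camera(n);np.savez(f"{n}0.npz",**c)
    cv2.imwrite(f"pics/{n}0.png",cv2.resize(c["color"][...,::-1],(800,600)))
    M=np.linalg.inv(c["camera_from_world"]);print(n,M.round(3).tolist(),c["K"].round(1).tolist())
E
```

```text
pics
{'time': np.float64(0.0), 'q': array([ 1.029,  0.528,  1.434, -0.   ,  1.181, -0.179]), 'joint_velocities': array([ 0.   ,  0.001, -0.001, -0.001, -0.001, -0.   ]), 'joint_torque': array([ 1.0000e-03, -4.4003e+01, -1.7660e+01,  6.3000e-02,  5.8000e-02,
       -0.0000e+00]), 'position': array([0.222, 0.584, 0.291]), 'tool_rot': array([ 0.181,  0.984, -0.001, -0.   ]), 'ft_force': array([-0.625,  0.902,  0.439]), 'moment': array([-0.052, -0.061, -0.009]), 'grip_width': np.float64(0.087)}
side [[-0.997, -0.059, 0.052, 0.492], [-0.076, 0.549, -0.832, 1.103], [0.021, -0.834, -0.552, 0.727], [0.0, 0.0, 0.0, 1.0]] [[418.0, 0.0, 282.1], [0.0, 418.0, 208.0], [0.0, 0.0, 1.0]]
top [[0.012, -0.986, 0.167, 0.344], [-1.0, -0.011, 0.007, 0.134], [-0.005, -0.167, -0.986, 1.188], [0.0, 0.0, 0.0, 1.0]] [[464.9, 0.0, 278.2], [0.0, 464.9, 207.0], [0.0, 0.0, 1.0]]
```

View pics/top0.png

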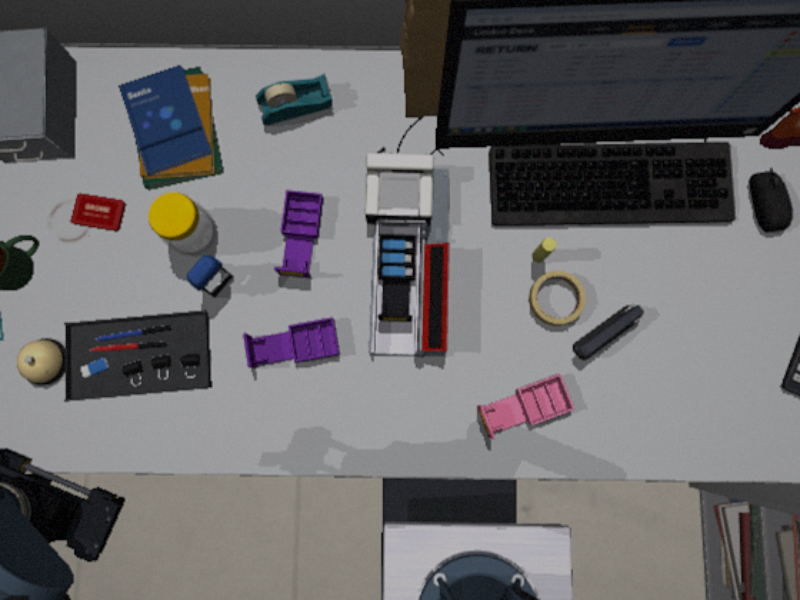

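View pics/side0.png

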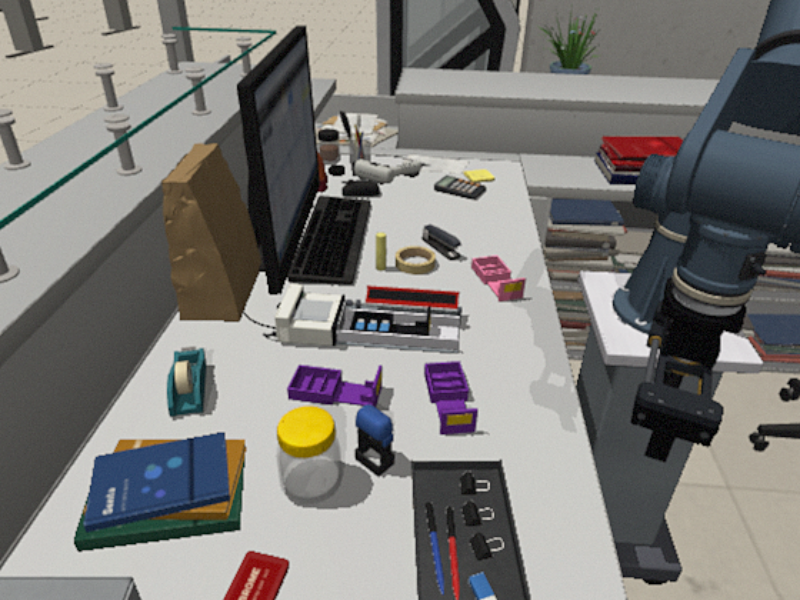

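The top view shows the reader at (400,270) of 800x600, pointing away from the robot (world +x). The red flap is on its right at (436,297). The black tray with three blue sticks sits in the channel at (397,262). The purple trays at (295,235) and (295,345) and the pink one at (525,405) are look-alikes, outside the channel and without sticks, so I'll leave them alone.

```bash
cat > h.py <<'E'
import numpy as np,cv2
def cloud(c):
    d=c["depth"];v,u=np.mgrid[:420,:560];K=c["K"]
    p=np.stack([(u-K[0,2])/K[0,0]*d,(v-K[1,2])/K[1,1]*d,d,np.ones_like(d)],-1)
    w=(p@np.linalg.inv(c["camera_from_world"]).T)[...,:3]; w[d==0]=np.nan
    return w
def hsv(c): return cv2.cvtColor(c["color"],cv2.COLOR_RGB2HSV)
def ray(c,uv,z):
    M=np.linalg.inv(c["camera_from_world"]);K=c["K"]
    r=M[:3,:3]@np.array([(uv[0]-K[0,2])/K[0,0],(uv[1]-K[1,2])/K[1,1],1]);o=M[:3,3]
    return o+r*(z-o[2])/r[2]
E
python3 - <<'E'
import numpy as np,cv2
from h import *
c=dict(np.load("top0.npz"));w=cloud(c);h=hsv(c)
x0,x1,y0,y1=240,330,95,260
s=np.zeros((420,560),bool);s[y0:y1,x0:x1]=1
red=s&((h[...,0]<8)|(h[...,0]>172))&(h[...,1]>140)&(h[...,2]>60)
P=w[red];print("red n",len(P),"z pct",np.nanpercentile(P[:,2],[5,50,95]).round(4))
r=cv2.minAreaRect(np.argwhere(red)[:,::-1].astype(np.float32));
b=cv2.boxPoints(r);print("red corners px",b.round(1).tolist())
for p in b: print(" z=.05",ray(c,p,.05).round(4))
# wall tops
wt=s&(abs(w[...,2]-.031)<.004)&~red
n,l,st,_=cv2.connectedComponentsWithStats(wt.astype(np.uint8))
for i in range(1,n):
    if st[i,4]>40:
        Q=w[l==i];q=cv2.minAreaRect((Q[:,:2]*1000).astype(np.float32));print("wall",st[i].tolist(),q)
blue=s&(abs(h[...,0]-105)<15)&(h[...,1]>120)
n,l,st,ce=cv2.connectedComponentsWithStats(blue.astype(np.uint8))
for i in range(1,n):
    if st[i,4]>15: print("blue",st[i].tolist(),ce[i],np.nanmean(w[l==i],0).round(4))
yel=s&(abs(h[...,0]-25)<10)&(h[...,1]>120);print("yel",yel.sum(),np.nanmean(w[yel],0).round(4) if yel.any() else "")
print("desk z",np.nanmedian(w[250:300,250:330,2]))
# glue
g=np.zeros_like(s);g[155:195,365:400]=1;g&=(abs(h[...,0]-28)<10)&(h[...,1]>110);print("glue",np.nanmedian(w[g],0),np.nanmax(w[g][:,2]))
E2=cv2.resize(c["color"][95:260,240:330,::-1],None,fx=4,fy=3.6,interpolation=cv2.INTER_CUBIC)
s2=dict(np.load("side0.npz"));a=s2["color"][190:255,185:335,::-1];a=cv2.resize(a,None,fx=2.9,fy=9.138/3.1,interpolation=cv2.INTER_CUBIC)
o=np.zeros((max(E2.shape[0],a.shape[0]),E2.shape[1]+a.shape[1],3),np.uint8);o[:E2.shape[0],:E2.shape[1]]=E2;o[:a.shape[0],E2.shape[1]:]=a
print(o.shape);cv2.imwrite("pics/crop.png",o)
E
```

```text
red n 618 z pct [0.0411 0.0484 0.0598]
red corners px [[295.3999938964844, 245.0], [296.6000061035156, 169.6999969482422], [313.20001220703125, 170.0], [312.0, 245.3000030517578]]
 z=.05 [0.4435 0.0989 0.05  ]
 z=.05 [0.633  0.0969 0.05  ]
 z=.05 [0.6327 0.0551 0.05  ]
 z=.05 [0.4433 0.0583 0.05  ]
wall [262, 155, 33, 93, 430] ((558.1969604492188, 145.1826171875), (80.33828735351562, 234.80908203125), 88.8349838256836)
wall [260, 208, 4, 40, 79] ((488.3748474121094, 183.91444396972656), (5.163747787475586, 98.5592269897461), 88.91594696044922)
blue [273, 167, 8, 8, 17] [276.52941176 170.82352941] [0.6375 0.1477 0.0186]
yel 27 [0.5849 0.1308 0.0508]
desk z 0.0004115529968332643
glue [ 0.61808065 -0.10871113  0.08903183] 0.0967471078548785
(594, 795, 3)
```

View pics/crop.png

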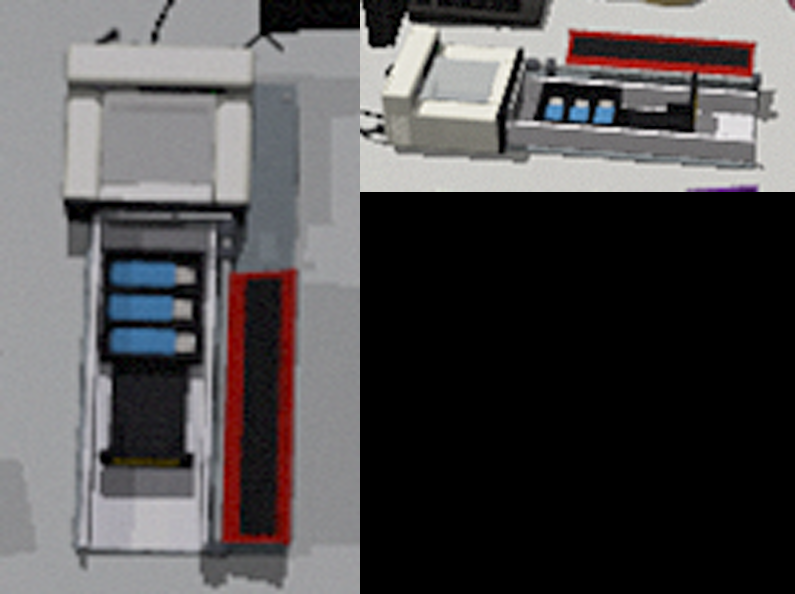

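The crop shows the black tray in the channel with its yellow-marked plate at (147,465) and three blue sticks. The shut blade is in front of it at (160,215) and the red flap on the right at (262,400). It matches the description. Reader origin is about (0.6145, 0.1445) with yaw about -1°, and the plate's rear face is at reader x of about -0.12.

Plan: tool down with the finger line across the channel. The right finger presses the flap 32 mm out from the rod, and the left finger sits behind the plate.

>>> carry_out(rows=[[[-12,-10,2,0,0,-0.1],[-36,-31,6,0,0,-0.25],[-63,-55,10,0,0,-0.4],[-92,-80,14,0,0,-0.6],[-121,-105,18,0,0,-0.75],[-150,-130,22,0,0,-0.9],[-180,-156,27,0,0,-1.1],[-209,-181,31,0,0,-1.3],[-238,-207,35,0,0,-1.45],[-267,-232,40,0,0,-1.65],[-297,-257,44,0,0,-1.8],[-326,-283,48,0,0,-2.0],[-355,-308,53,0,0,-2.2],[-380,-330,56,0,0,-2.35],[-397,-345,59,0,0,-2.47],[-404,-351,60,0,0,-2.47],[-404,-351,60,0,0,-2.47],[-404,-351,60,0,0,-2.47]]], fingers=1)

```text
time: 1.9
position: [0.4743, 0.1129, 0.2321]
tool_rot: [0.01, 1.0, 0.0, -0.001]
ft_force: [0.4, -0.3, 0.7]
grip_width: 0.0871
```

```bash
python3 - <<'E'
from rig import robot
import cv2,numpy as np
from h import *
from scipy.spatial.transform import Rotation as R
o=robot.get_obs();Rm=R.from_quat(o["tool_rot"]).as_matrix()
print(o["time"],o["position"].round(4),Rm.round(3).tolist(),o["ft_force"].round(2),o["grip_width"],o["q"].round(3), robot.tip_reach)
c=robot.camera("wrist");np.savez("wrist1.npz",**c)
M=np.linalg.inv(c["camera_from_world"]);print(M.round(3).tolist())
cv2.imwrite("pics/wrist1.png",cv2.resize(c["color"][...,::-1],(800,600)))
E
```

```text
1.9 [0.4743 0.1129 0.2321] [[-1.0, 0.019, -0.001], [0.019, 1.0, 0.0], [0.001, 0.0, -1.0]] [ 0.45 -0.31  0.66] 0.08710645412406608 [ 4.000e-03  4.360e-01  1.833e+00  1.000e-03  8.740e-01 -1.548e+00] 0.0697
[[0.019, 0.967, 0.255, 0.404], [1.0, -0.018, -0.006, 0.113], [-0.001, 0.255, -0.967, 0.325], [0.0, 0.0, 0.0, 1.0]]
```

View pics/wrist1.png

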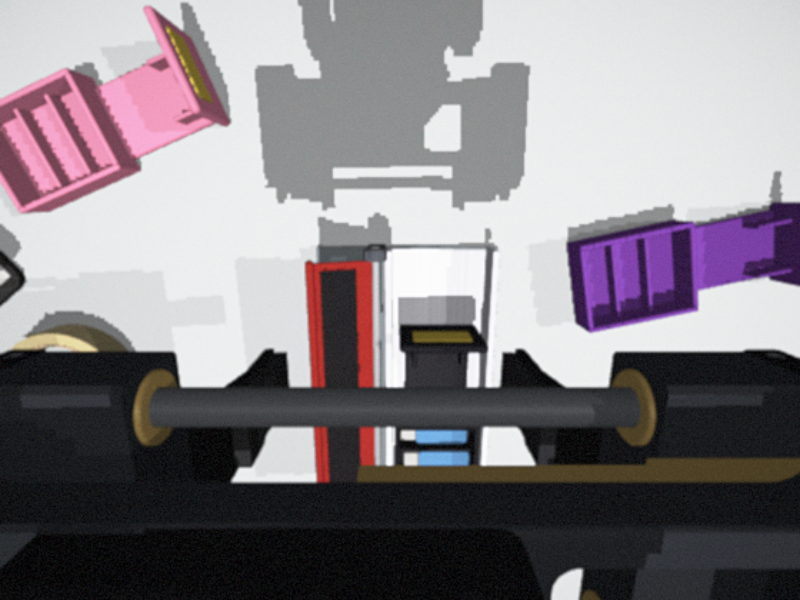

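The wrist picture shows the flap at x 308–375, the channel to its right, and the plate with its yellow mark at (442,337). The fingers straddle both. Next I refine the lateral position and the plate position from this picture.

```bash
python3 - <<'E'
import numpy as np,cv2
from h import *
c=dict(np.load("wrist1.npz"));w=cloud(c);h=hsv(c)
red=((h[...,0]<8)|(h[...,0]>172))&(h[...,1]>140)&(h[...,2]>60);red[:,:205]=0;red[:,290:]=0;red[270:]=0
for r in (190,205,220,235):
    u=np.flatnonzero(red[r]);print("red",r,u.min(),u.max(),ray(c,(u.min()-.5,r),.057).round(4),ray(c,(u.max()+.5,r),.043).round(4))
# channel wall tops/plate from depth
for x in (.46,.47,.48):
    pass
Q=w[(w[...,2]>.025)&(w[...,2]<.036)&(w[...,0]>.43)&(w[...,0]<.50)&(w[...,1]>.095)&(w[...,1]<.2)]
print("wall y hist",np.histogram(Q[:,1],bins=np.arange(.095,.2,.005)))
y=(abs(h[...,0]-25)<8)&(h[...,1]>120);y[:,:275]=0;y[:,345:]=0;y[:200]=0;y[250:]=0
P=w[y];print("yellow",y.sum(),np.nanmedian(P,0).round(4),np.nanmin(P,0).round(4),np.nanmax(P,0).round(4))
T=w[(abs(w[...,2]-.058)<.004)&(w[...,1]>.1)&(w[...,1]<.19)&(w[...,0]<.54)&(w[...,0]>.45)]
print("plate top",len(T),np.nanmin(T,0).round(4),np.nanmax(T,0).round(4))
for p in((400,330),(485,330)):pass
E
```

```text
red 190 215 259 [0.4478 0.0562 0.057 ] [0.4509 0.0963 0.043 ]
red 205 215 259 [0.4617 0.0552 0.057 ] [0.4656 0.0958 0.043 ]
red 220 216 259 [0.4761 0.0551 0.057 ] [0.4807 0.0953 0.043 ]
red 235 217 260 [0.4908 0.055  0.057 ] [0.4962 0.0958 0.043 ]
wall y hist (array([  0,  46, 241,   3,  16,  15,  10,  10,  11,   9,  10,  11,  11,
        12,  16,   7, 118, 231,   0,   0]), array([0.095, 0.1  , 0.105, 0.11 , 0.115, 0.12 , 0.125, 0.13 , 0.135,
       0.14 , 0.145, 0.15 , 0.155, 0.16 , 0.165, 0.17 , 0.175, 0.18 ,
       0.185, 0.19 , 0.195]))
yellow 109 [0.4979 0.1437 0.0381] [0.497  0.1233 0.0207] [0.4994 0.1654 0.0535]
plate top 377 [0.4978 0.114  0.0541] [0.5039 0.1732 0.0604]
```

>>> carry_out(rows=[[[0,-1,10,0,0,0],[0,-2,30,0,0,0],[0,-2,55,0,0,0],[0,-2,78,0,0,0],[0,-2,95,0,0,0],[0,-2,105,0,0,0],[0,-2,110,0,0,0],[0,-2,114,0,0,0],[0,-2,118,0,0,0],[0,-2,122,0,0,0],[0,-2,126,0,0,0],[0,-2,130,0,0,0],[0,-2,134,0,0,0],[0,-2,134,0,0,0],[0,-2,134,0,0,0],[0,-2,134,0,0,0]]])

```text
time: 3.55
position: [0.4754, 0.1103, 0.0984]
tool_rot: [0.009, 1.0, -0.0, 0.001]
ft_force: [-0.1, 1.4, 4.0]
grip_width: 0.0869
```

```bash
python3 - <<'E'
from rig import robot
import cv2,numpy as np
o=robot.get_obs();print(o["time"],o["position"].round(4),o["ft_force"].round(2),o["moment"].round(2))
c=robot.camera("side");np.savez("side2.npz",**c)
cv2.imwrite("pics/side2.png",cv2.resize(c["color"][160:280,170:370,::-1],(800,480),interpolation=cv2.INTER_CUBIC))
E
```

```text
3.55 [0.4754 0.1103 0.0984] [-0.11  1.36  4.03] [-0.08  0.03 -0.05]
```

View pics/side2.png

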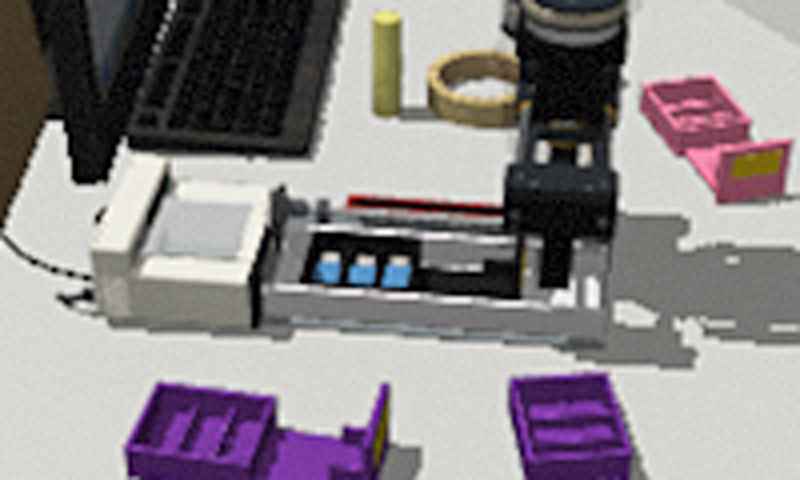

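The side view shows the tilted flap at (425,205) under the gripper, the finger behind the plate at (555,260) and the blade no longer across the mouth. To confirm the gate angle I measure the flap's slope from depth.

```bash
python3 - <<'E'
import numpy as np
from rig import robot
from h import *
for c in (dict(np.load("side2.npz")),robot.camera("top")):
    w=cloud(c);h=hsv(c)
    m=((h[...,0]<8)|(h[...,0]>172))&(h[...,1]>130)&(h[...,2]>40)
    m&=(w[...,0]>.52)&(w[...,0]<.64)&(w[...,1]>.03)&(w[...,1]<.12)
    P=w[m]; k=(w[...,0]>.54)&(w[...,0]<.625)&(w[...,1]>.05)&(w[...,1]<.098)&(w[...,2]>.01)&(w[...,2]<.075)
    Q=w[k];A=np.c_[Q[:,:2],np.ones(len(Q))];s=np.linalg.lstsq(A,Q[:,2],rcond=None)[0]
    print(len(P),"y,z range",np.nanpercentile(P[:,1:],[3,97],axis=0).round(4).tolist(),"plane dz/dy",s[:2].round(3),"gate~",(.35+np.arctan(s[1])).round(3),len(Q))
    b=w[(w[...,0]>.655)&(w[...,0]<.685)&(w[...,1]>.06)&(w[...,1]<.2)&(w[...,2]>.056)]
    print("above-housing pts",len(b),np.nanmin(b,0).round(3) if len(b) else "",np.nanmax(b,0).round(3) if len(b) else "")
E
```

```text
49 y,z range [[0.0552, 0.0223], [0.0838, 0.0351]] plane dz/dy [-0.002  0.388] gate~ 0.721 97
above-housing pts 37 [0.671 0.116 0.056] [0.675 0.169 0.093]
188 y,z range [[0.0567, 0.0246], [0.0953, 0.043]] plane dz/dy [0.016 0.362] gate~ 0.697 348
above-housing pts 91 [0.67  0.104 0.056] [0.677 0.169 0.095]
```

The gate is at about 0.71 rad, held with about 4 N while the tray is still short of it, and the raised blade is visible up to z≈0.093. Now I push slowly along the channel.

>>> carry_out(rows=[[[-3,0,0,0,0,0],[-6,0,0,0,0,0],[-8,0,0,0,0,0],[-10,0,0,0,0,0],[-12,0,0,0,0,0],[-14,0,0,0,0,0],[-16,0,0,0,0,0],[-18,0,0,0,0,0],[-20,0,0,0,0,0],[-23,0,0,0,0,0],[-26,0,0,0,0,0],[-29,0,0,0,0,0],[-32,0,0,0,0,0],[-35,0,0,0,0,0],[-38,0,0,0,0,0],[-40,0,0,0,0,0]]])

```text
time: 5.25
position: [0.5125, 0.1098, 0.098]
tool_rot: [0.009, 1.0, -0.0, -0.003]
ft_force: [-6.7, -1.5, 5.6]
grip_width: 0.0869
```

```bash
cat > chk.py <<'E'
from rig import robot
from h import *
o=robot.get_obs();print(o["time"],o["position"].round(4),o["ft_force"].round(2),o["tool_rot"].round(4))
c=robot.camera("top");w=cloud(c);h=hsv(c);np.savez("last.npz",**c)
k=(w[...,0]>o["position"][0]+.06)&(w[...,0]<.625)&(w[...,1]>.05)&(w[...,1]<.098)&(w[...,2]>.01)&(w[...,2]<.075)
Q=w[k]
if len(Q)>30:
    s=np.linalg.lstsq(np.c_[Q[:,:2],np.ones(len(Q))],Q[:,2],rcond=None)[0];print("gate~",(.35+np.arctan(s[1])).round(3),len(Q))
b=w[(w[...,0]>.655)&(w[...,0]<.685)&(w[...,1]>.06)&(w[...,1]<.2)&(w[...,2]>.056)]
print("blade top z",np.nanmax(b[:,2]).round(3) if len(b) else None)
m=(abs(h[...,0].astype(int)-105)<12)&(h[...,1]>90)&(h[...,2]>90)&(w[...,0]>.5)&(w[...,0]<.68)&(w[...,1]>.1)&(w[...,1]<.19)
print("blue",m.sum(),np.nanmin(w[m],0).round(4) if m.any() else "",np.nanmax(w[m],0).round(4) if m.any() else "")
E
python3 chk.py
```

```text
5.25 [0.5125 0.1098 0.098 ] [-6.73 -1.47  5.61] [ 8.8e-03  1.0e+00 -1.0e-04 -3.1e-03]
blade top z 0.096
blue 186 [0.5294 0.1286 0.0099] [0.6696 0.1699 0.3683]
```

>>> carry_out(rows=[[[-4,0,0,0,0,0],[-8,0,0,0,0,0],[-12,0,0,0,0,0],[-16,0,0,0,0,0],[-20,0,0,0,0,0],[-24,0,0,0,0,0],[-28,0,0,0,0,0],[-32,0,0,0,0,0],[-36,0,0,0,0,0],[-40,0,0,0,0,0],[-44,0,0,0,0,0],[-48,0,0,0,0,0],[-52,0,0,0,0,0],[-56,0,0,0,0,0],[-60,0,0,0,0,0],[-64,0,0,0,0,0],[-67,0,0,0,0,0],[-70,0,0,0,0,0],[-72,0,0,0,0,0]]])

```text
time: 7.2
position: [0.585, 0.1083, 0.0979]
tool_rot: [0.009, 1.0, -0.0, -0.003]
ft_force: [-6.2, -1.7, 5.1]
grip_width: 0.087
```

```bash
python3 chk.py; python3 - <<'E'
from rig import robot
import cv2
c=robot.camera("side")
cv2.imwrite("pics/side3.png",cv2.resize(c["color"][160:280,170:370,::-1],(800,480),interpolation=cv2.INTER_CUBIC))
E
```

```text
7.2 [0.585  0.1083 0.0979] [-6.17 -1.73  5.14] [ 8.9e-03  1.0e+00 -1.0e-04 -2.7e-03]
blade top z None
blue 3 [0.5197 0.1434 0.3916] [0.5872 0.1626 0.4587]
```

View pics/side3.png

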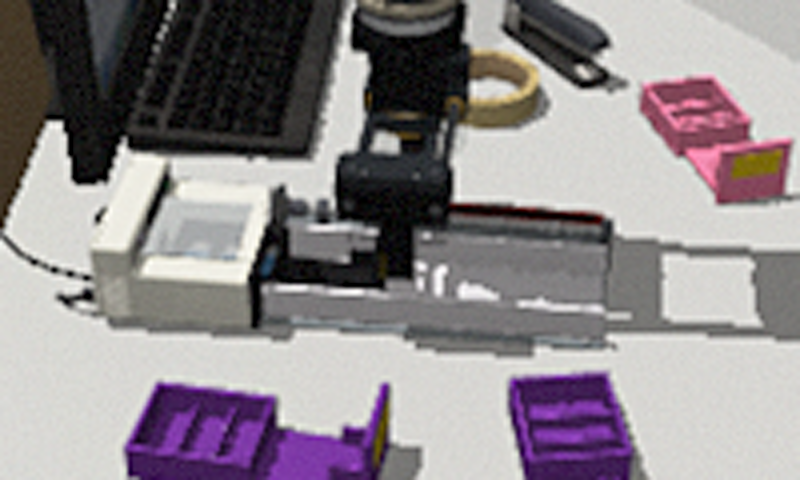

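The side view shows the tray inside the tunnel with only the last stick still at the mouth (268,265), and the plate touching the finger at (385,265). About 11 mm remain, so I go slowly and watch the force.

>>> carry_out(rows=[[[-2,0,0,0,0,0],[-4,0,0,0,0,0],[-6,0,0,0,0,0],[-7.5,0,0,0,0,0],[-9,0,0,0,0,0],[-9.5,0,0,0,0,0],[-9.5,0,0,0,0,0]]])

```text
time: 8.0
position: [0.5946, 0.1082, 0.0979]
tool_rot: [0.009, 1.0, -0.0, -0.003]
ft_force: [-5.8, -1.1, 4.7]
grip_width: 0.0869
```

>>> carry_out(rows=[[[-0.7,0,0,0,0,0],[-1.4,0,0,0,0,0],[-2,0,0,0,0,0],[-2,0,0,0,0,0]]])

```text
time: 8.4
position: [0.5964, 0.1081, 0.098]
tool_rot: [0.009, 1.0, -0.0, -0.003]
ft_force: [-6.7, -0.8, 5.7]
grip_width: 0.087
```

>>> carry_out(rows=[[[-0.7,0,0,0,0,0],[-1.4,0,0,0,0,0],[-2,0,0,0,0,0],[-2,0,0,0,0,0]]])

```text
time: 8.8
position: [0.5967, 0.1082, 0.098]
tool_rot: [0.009, 1.0, -0.0, -0.005]
ft_force: [-8.8, -1.0, 8.9]
grip_width: 0.0873
```

>>> carry_out(rows=[[[-0.7,0,0,0,0,0],[-1.5,0,0,0,0,0],[-1.5,0,0,0,0,0]]])

```text
time: 9.1
position: [0.5969, 0.1082, 0.0979]
tool_rot: [0.008, 1.0, -0.0, -0.006]
ft_force: [-10.6, -0.5, 10.4]
grip_width: 0.087
```

The arm stalled at x=0.597 with the push force rising to 10.6 N, where home was predicted at 0.5965. The tray is against the stop. I back off the plate first, then raise slowly so the gate shuts softly.

>>> carry_out(rows=[[[2,0,0,0,0,0],[5,0,0,0,0,0],[9,0,0,0,0,0],[12,0,0,0,0,0],[14,0,0,0,0,0],[14,0,-4,0,0,0],[14,0,-8,0,0,0],[14,0,-12,0,0,0],[14,0,-16,0,0,0],[14,0,-20,0,0,0],[14,0,-25,0,0,0],[14,0,-32,0,0,0],[14,0,-45,0,0,0],[14,0,-65,0,0,0],[30,0,-90,0,0,0],[50,0,-110,0,0,0],[75,0,-120,0,0,0],[95,0,-125,0,0,0],[105,0,-125,0,0,0],[105,0,-125,0,0,0]]])

```text
time: 11.1
position: [0.4954, 0.1098, 0.2236]
tool_rot: [0.009, 1.0, -0.0, -0.001]
ft_force: [1.1, 0.4, -0.3]
grip_width: 0.0869
```

```bash
python3 chk.py; python3 - <<'E'
from rig import robot
import cv2
from h import *
c=dict(np.load("last.npz"));w=cloud(c)
T=w[(abs(w[...,2]-.058)<.005)&(w[...,1]>.11)&(w[...,1]<.18)&(w[...,0]<.64)&(w[...,0]>.57)]
print("plate top",len(T),np.nanmedian(T,0).round(4) if len(T) else "",np.nanpercentile(T,[3,97],axis=0).round(4) if len(T) else "")
s=robot.camera("side");ws=cloud(s);h=hsv(s)
T=ws[(ws[...,2]>.05)&(ws[...,2]<.062)&(ws[...,1]>.11)&(ws[...,1]<.18)&(ws[...,0]<.64)&(ws[...,0]>.57)];print("side plate",len(T),np.nanmedian(T,0).round(4) if len(T) else "")
a=cv2.resize(s["color"][180:255,180:335,::-1],(800,387),interpolation=cv2.INTER_CUBIC)
b=cv2.resize(c["color"][95:260,240:400,::-1],(204,210))
b=cv2.resize(c["color"][150:200,230:330,::-1],(426,213),interpolation=cv2.INTER_CUBIC)
o=np.zeros((600,800,3),np.uint8);o[:387]=a;o[387:,:426]=b;cv2.imwrite("pics/end.png",o)
E
```

```text
11.1 [0.4954 0.1098 0.2236] [ 1.07  0.38 -0.25] [ 9.4e-03  1.0e+00 -1.0e-04 -8.0e-04]
blade top z 0.056
blue 0  
plate top 4 [0.6077 0.1584 0.0583] [[0.6052 0.1583 0.0538]
 [0.6114 0.1584 0.0585]]
side plate 31 [0.6079 0.1522 0.0544]
```

View pics/end.png

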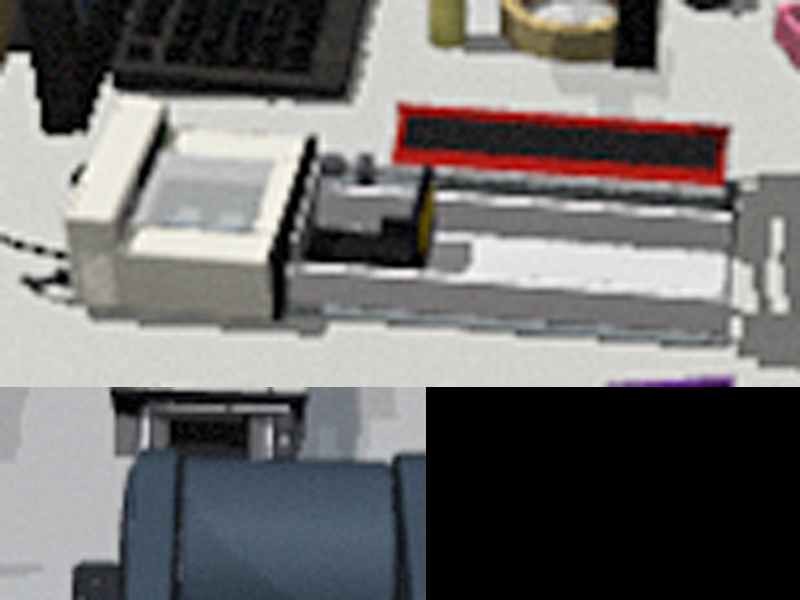

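The end picture shows the tray's tail and plate outside the mouth (plate at 428,215), the flap back up at (560,145), and no raised blade. Two sticks are visible through the window at (210,215). The plate's mid-thickness reads x=0.608, so the tray is at reader x of about 107 mm. I'm handing in.

```bash
python3 -c "
from rig import robot
print(robot.hand_in())"
```

```text
the job is handed in; nothing more can be done
None
```

I loaded the tray and handed the job in; the system gave no verdict.

**What I did:**
- The right finger pressed the red flap down with about 4 N. Depth fits put the gate at about 0.70–0.72 rad while the tray was still roughly 20 mm short of the blade.
- The left finger then pushed the plate along the channel until the arm stalled at the stop with about 10.6 N (about 6 N while moving).
- I backed off the plate first, then raised the tool slowly so the gate shut softly.

**Last checks:**
- **Tray:** its plate position puts it at reader x of about 107 mm, against a home of 108 mm. It looks flat in the channel.
- **Gate:** the flap is back up and nothing stands above z = 56 mm at the blade, so it looks shut. I did not measure the shut angle.
- **Robot:** clear of everything, with only about 1 N of sensor noise on the wrist.

**Less certain:**
- **Gate during the push:** I could not measure the angle on the second half because the arm hid the blade. I relied on the finger height staying constant.
- **Sticks:** the last picture appears to show two of the three through the reader window. I did not see the third one after loading.
- **Bystanders:** I did not measure them again. Nothing came near them, and those in the last pictures look unmoved.
- **Calibration:** the top and wrist cameras disagreed by 2–3 mm on where the reader is, so I aimed between the two.

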